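# Lock the last medium bottle into the carrying rack

### The job

Get the medium rack ready to carry outdoors: lay the loose bottle with the green label gently into the empty middle bay, its base down against the ledge and its cap uphill, and let go of it. Then swing the hinged keeper bar over all three bottles and press it home until both roller catches hold it. Leave the two bottles that are already in the rack lying in their bays.

Things in the scene. Friction and masses are not known exactly. Their poses are not given: they have to be found in the camera images.
- rack: Pale wooden carrying rack for three bottles, fixed to the table, 160 mm deep, 300 mm wide, about 145 mm high with its keeper shut. Origin on the table; x to its high rear side, away from its open front, y to its left, z up. Front edge at x = -98 mm, rear edge at +62 mm. Side cheeks at y = 128 to 140 mm either side.
- rack_bed: The rack's bed, rising 30 degrees to the rear. Origin on its surface, mid-width, at the foot of the slope where it meets the ledge (20 mm high); x up the slope, y left, z the bed's normal (up and to the front). Cheeks 40 mm above it, hinge ears 66 mm at x = 105 to 135, roller catches on the cheeks 66 mm at x = 5 to 39. Bays run up the slope, centre lines at y = 80, 0, -80 mm.
- bay_mid (a point): Where the middle of a bottle's axis is when it lies home in the empty middle bay: on the bay's centre line, 51 mm up the slope from the ledge, 23 mm above the bed; frame of the bed. Each bay lies between two round-topped wooden strips 6 mm high and 8 mm wide, 51 mm apart (inside), with 2.3 mm of play either side of the bottle, which rests flat on the bed between them.
- bottle: Loose bottle with a green label and white cap, lying on a flat side on the table: body 46 mm square with rounded edges, 90 mm long, cap 36 mm in diameter, 102 mm long in all, about 0.14 kg. Its long axis is its own y: base at y = +51 mm, cap end at y = -51 mm; cap roughly towards +x (within 0.6 rad). Origin: middle of its length, on its underside.
- bottle_mid (a point): The middle of the loose bottle's long axis (23 mm above the table when it lies there).
- bottle_cap (a point): The cap end of the loose bottle's long axis, 51 mm from bottle_mid.
- bottle_in_1_mid (a point): The middle of the long axis of one of the two bottles (same size, one with a pink label, the other yellow; either may be on either side) that already lie in the rack's outer bays, caps uphill.
- bottle_in_2_mid (a point): The same for the other bottle in the rack.
- keeper (a joint): Keeper angle, rad: 0 shut and home; at 1.57 its arms stand square to the bed, at 2.09 upright; stop at 2.6; it starts open (2.1 to 2.5). The hinge is stiff (1 N at the bar): it stays where left. From 0.18 to 0.08 the bar must push both sprung rollers aside, with 8 to 12 N; past that it snaps home and is held, 2 mm clear of the bottles. A bottle not down in its bay stops it.
- keeper_hinge (a point): Hinge axis of the keeper, in the middle (left to right): 120 mm up the slope and 53 mm above the bed. The axis runs along the bed's y.
- keeper_bar (a point): Middle of the keeper bar's axis. Steel rod, 10 mm in diameter, 292 mm long, red sleeve 70 mm long in its middle, on a flat arm at either end outside the cheeks, 80 mm from the hinge axis and parallel to it. In the bed's frame: x = 120 - 80 cos(angle), z = 53 + 80 sin(angle) mm; shut, it crosses the bottles 40 mm up from the ledge.

How it is judged:
On the way:
1. the green-labelled bottle lies home in the middle bay, released, with the keeper still open (x of bottle_mid in the frame of rack_bed between 0.045 and 0.06 m and y of bottle_mid in the frame of rack_bed between -0.006 and 0.006 m and z of bottle_mid in the frame of rack_bed between 0.018 and 0.028 m and angle between the y axis of bottle and the x axis of rack_bed, either way round below 0.15 rad and x of bottle_cap in the frame of rack_bed above 0.08 m and contact force between the fingers and bottle below 0.1 N and value of joint keeper above 0.5 rad), for 0.2 s.
At the end, for the whole second after the job is handed in: Keeper home behind both catches (under 0.05 rad, at rest); green-labelled bottle at rest in the middle bay, cap uphill, within 6 mm of the bay's centre line, 9 mm of the ledge, 5 mm in height and 0.15 rad of the slope; the other two bottles within 15 mm of where they lay (value of joint keeper below 0.05 rad and velocity of joint keeper below 0.05 rad/s and x of bottle_mid in the frame of rack_bed between 0.045 and 0.06 m and y of bottle_mid in the frame of rack_bed between -0.006 and 0.006 m and z of bottle_mid in the frame of rack_bed between 0.018 and 0.028 m and angle between the y axis of bottle and the x axis of rack_bed, either way round below 0.15 rad and x of bottle_cap in the frame of rack_bed above 0.08 m and linear speed of bottle below 0.02 m/s and distance of each of bottle_in_1_mid, bottle_in_2_mid from where it was at the start of the episode below 0.015 m); the robot touches nothing.
It fails at once if a bottle already in the rack is knocked out of its place (more than 30 mm) (distance of any of bottle_in_1_mid, bottle_in_2_mid from where it was at the start of the episode above 0.03 m).
It fails at once if the green-labelled bottle is dropped (faster than 0.6 m/s outside the fingers) (linear speed of bottle above 0.6 m/s and contact force between the fingers and bottle below 0.1 N).
It also fails if it takes over 58 s, if anything falls off the work surface, if the arm or the gripper's body presses on something with over 40 N, if the wrist force passes 120 N, or if a joint passes its speed limit or range.

### The arm

A 6-joint arm with a two-finger parallel gripper is mounted at the origin on a cart in front of the work surface, level with it; the furniture and walls round the work are solid. World frame = base frame: x ahead of the robot, y to its left, z up, the work surface at z = 0. Lengths are in m, angles in rad, forces in N, time in s.
With the tool pointing down it reaches from about 0.375 to 0.975 m from the base axis. Payload 3.8 kg.
Tool frame: the origin (TCP) lies where the fingers leave the gripper's body, on its centre line; the fingertips stand 73 mm ahead of it and the grasp point (between the pads) lies 54 mm ahead of it (nose_length is the distance from the TCP to the fingertips, in m); z points along the fingers, y is the line along which they close (so a half turn about z gives the same grasp; the last joint's range is limited). The gripper opens to 85 mm and grips with 20 to 120 N. Pads are 22 mm wide; open, the fingers measure 114 mm over their backs; the gripper's body (76 mm by 85 mm) begins 54 mm behind the grasp point. The pads swing forward as they close: fully open they stand 13 mm farther back than shut.
Start: joints at [1.267, 0.264, 1.604, -0, 1.274, -0.037], TCP at [0.178, 0.651, 0.304] pointing down, gripper open.
Joint ranges: [-2.63, 2.63], [-0.94, 2.18], [0.31, 2.57], [-1.31, 4.45], [0, 2.66], [-2.55, 2.55]. Speed limits (rad/s): [2.57, 2.57, 3.14, 3.14, 3.14, 3.14].

### API

Orientations are given as a rotation vector (axis times angle).
In Python, from workcell import read_state, read_camera, calibration, finish_job, look_for, cut_out, tip_of, nose_length gives the robot as it stands.
- The arm moves only by the tool step_arm, never from a script. Its argument "targets" is a list of rows, each a list of 3 entries, a list of its own where there are three numbers: the turn, a rotation vector about the tool's x, y, z in rad, then the shift along the tool's x, y, z in mm, then the finger opening in mm, from 0 to 85.4. In form: [[[ax, ay, az], [x, y, z], grip], ...]. A call has 1 to 5 rows; each row shifts and turns the commanded pose from where the row before left it, along the tool's axes as they then stand; what a row does not reach is not made up. A row lasts 1/12 s, in which the tool goes at most 41.7 mm and 7.16 degrees, less where a joint would pass 70% of its speed; a pose out of reach is approached as far as the arm can. A call with a gripper value outside its range is refused whole. The fingers move at their own pace and stop on an object; "grip_force" is the grip in N (left out, the last holds). Time passes only in rows, so rows that do not move let the fingers close. It gives the time, the measured TCP pose, the force, the opening and the grip force at its end, in the units of the state.
- read_state(): the state, without advancing time (a new reading comes with each control period).
- read_camera(name): name is "side" or "top" or "wrist"; returns the picture (420x560x3 uint8, red, green, blue); there is no depth.
- calibration(name): a dict with "camera_matrix" (3x3 intrinsics, pixels), "R" (3x3) and "t" (3): a world point X has camera coordinates R X + t. Camera axes: x right, y down, z forward; pixel columns grow to the right and rows downward; lengths in m; the calibration is good to about 2 mm. A picture is of the moment at which its call begins: read the wrist's pose just before it. calibration takes no time and is no camera call; for the wrist camera it gives the pose at the moment of the call.
- finish_job(): hands the job in; it is judged then, once.
Trained networks look in the newest picture that a camera, given by its name, has taken for a name from the list of things; names that differ only in an ending like _2 or _b are one class to them, and where a whole thing is asked for, a point or a joint stands for the part that bears it (a point fixed in the world has none). Each returns a list of dicts, best first, with "score" (0 to 1); they miss things now and then, are a little off and sometimes report something else, mostly with a low value. They report only what shows in the picture. A call takes as long as a camera call.
- look_for(camera, query): "extent" ([left, top, right, bottom] in pixels, round what is visible of it).
- cut_out(camera, query): "region" (420x560 bool, what is visible of it) and "extent" ([left, top, right, bottom] in pixels, round what is visible of it).
- tip_of(camera, query): "at" ([row, column] in pixels: a listed point, or the origin of a listed thing).
The state is a dict: "time": time; "q": joint angles; "joint_vel": joint speeds; "joint_torque": joint torques, N m; "tool_pos": TCP position; "tcp_rot": TCP orientation; "wrist_force": force on the tool from outside, world axes, zero at the start; "torque": the same for the moment, N m; "width": opening from 0.0 (shut) to 1.0 (fully open); "grip_force": force on a finger pad.
Only numpy, scipy, OpenCV 4.12 (cv2) and the standard library are available. Lean on these libraries where they do the work, as an engineer would, in place of code of your own. Each camera call takes 0.05 s, during which the arm holds its last target. There are 200 camera calls.

## Working session

There is one attempt and no reset: what is moved stays moved. The work goes in short steps, Python scripts to look and compute and a tool call to move; the robot and the scene stay as the last step left them, time stands still between calls to the robot, and variables do not carry over. Pictures are saved under pics/ and viewed, at most 10 in all, crops included, and the job is handed in when it is done.

Besides the shell and the picture viewer there is one more tool, called after "Emit:" as name([rows], argument=value, ...), one row to a line, values as JSON. step_arm: Moves the arm, as the interface text tells. Its arguments: {"type":"object","properties":{"targets":{"type":"array","items":{"type":"array"}},"grip_force":{"type":"number"}},"required":["targets"]}

```bash
mkdir -p pics
cat > h.py <<'E'
import numpy as np, cv2
from scipy.spatial.transform import Rotation as Ro
from workcell import *
def pix(cam,P):
    c=calibration(cam);X=np.array(c["R"])@np.array(P).T.reshape(3,-1)+np.array(c["t"]).reshape(3,1)
    u=np.array(c["camera_matrix"])@X;return (u[:2]/u[2]).T
def ray(cam,rc):
    c=calibration(cam);R=np.array(c["R"]);t=np.array(c["t"])
    d=R.T@np.linalg.inv(c["camera_matrix"])@[rc[1],rc[0],1];return -R.T@t,d/np.linalg.norm(d)
def onz(cam,rc,z):
    o,d=ray(cam,rc);return o+d*(z-o[2])/d[2]
def tri(obs):
    A=0;b=0
    for cam,rc in obs:
        o,d=ray(cam,rc);M=np.eye(3)-np.outer(d,d);A=A+M;b=b+M@o
    return np.linalg.solve(A,b)
def save(cam,n):
    im=read_camera(cam);cv2.imwrite(f"pics/{n}.png",im[:,:,::-1]);return im
E
python3 - <<'E'
from h import *
np.set_printoptions(precision=4,suppress=True)
ims=[]
for c in ["top","side"]:
    im=save(c,c+"0")
    ims.append(im)
    for q in ["bottle_mid","bottle_cap","bottle_in_1_mid","keeper_bar","keeper_hinge","rack","rack_bed","bay_mid","bottle"]:
        print(c,q,[(np.round(d["at"],1),round(d["score"],2)) for d in tip_of(c,q)[:4]])
    print(-np.array(calibration(c)["R"]).T@calibration(c)["t"])
cv2.imwrite("pics/both0.png",cv2.resize(np.vstack(ims),(560*0+700,600*1))[:,:,::-1])
E
```

```text
top bottle_mid [(array([245. , 212.8]), 0.71)]
top bottle_cap [(array([217.3, 211.3]), 0.94)]
top bottle_in_1_mid [(array([228.6, 329.5]), 0.83)]
top keeper_bar [(array([197.6, 378.6]), 0.56)]
top keeper_hinge [(array([227.5, 365.4]), 0.72), (array([204.2, 373.8]), 0.57)]
top rack [(array([220.3, 364. ]), 0.98)]
top rack_bed [(array([246.1, 365.6]), 0.82)]
top bay_mid [(array([230.2, 367.4]), 0.87)]
top bottle [(array([243.7, 211.6]), 0.57), (array([228.2, 367.6]), 0.54)]
[0.381  0.12   0.9491]
side bottle_mid [(array([310.9, 300.4]), 0.92), (array([317.3, 296.6]), 0.33)]
side bottle_cap [(array([306.8, 268.8]), 0.92), (array([195.4, 297.1]), 0.42)]
side bottle_in_1_mid [(array([193.8, 297.7]), 0.92)]
side keeper_bar [(array([114.9, 283.2]), 0.65)]
side keeper_hinge [(array([147.8, 282.8]), 0.79)]
side rack [(array([194.9, 283. ]), 0.68)]
side rack_bed [(array([188.7, 315.4]), 0.81)]
side bay_mid [(array([171.3, 303.1]), 0.73)]
side bottle [(array([317.3, 296.7]), 0.66)]
[0.4558 0.9205 0.7369]
```

View pics/top0.png

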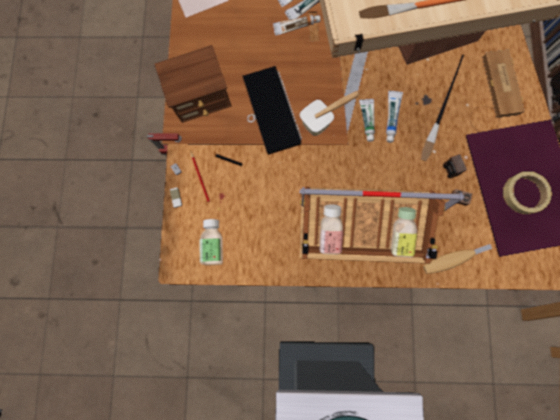

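View pics/side0.png

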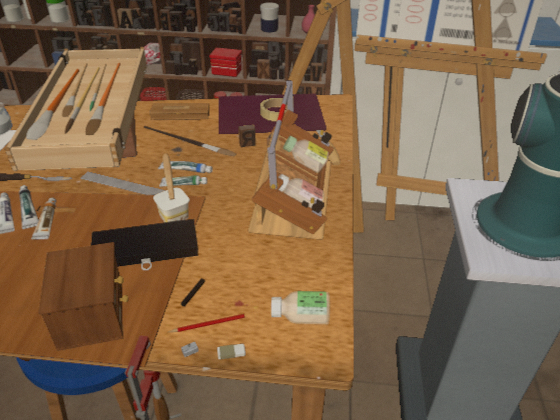

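```bash
cat > fit.py <<'E'
from h import *
from scipy.optimize import least_squares
np.set_printoptions(precision=4,suppress=True)
P={"top":dict(hinge=(227.5,365.4),bar=(197.6,378.6),bay=(230.2,367.4),bed=(246.1,365.6)),
"side":dict(hinge=(147.8,282.8),bar=(114.9,283.2),bay=(171.3,303.1),bed=(188.7,315.4))}
def T(yaw): return Ro.from_euler('z',yaw).as_matrix()@Ro.from_euler('y',-np.pi/6).as_matrix()
def mod(p):
    x,y,yaw,a=p[:4];o=np.array([x,y,.02]);R=T(yaw)
    L=dict(bed=(0,0,0),bay=(.051,0,.023),hinge=(.12,0,.053),bar=(.12-.08*np.cos(a),0,.053+.08*np.sin(a)))
    return {k:o+R@np.array(v) for k,v in L.items()},o,R
if __name__=="__main__":
    for n in["bottle_mid","bottle_cap"]:
        pass
    m=[("top",(245,212.8)),("side",(310.9,300.4))];c=[("top",(217.3,211.3)),("side",(306.8,268.8))]
    for q in(m,c): print("tri",tri(q),[onz(a,b,.023) for a,b in q])
    for k in P["top"]: print(k,tri([("top",P["top"][k]),("side",P["side"][k])]))
    def f(p):
        M=mod(p)[0];return np.concatenate([(pix(c,M[k])[0]-np.array(v)[::-1]) for c in P for k,v in P[c].items()])
    s=least_squares(f,[.5,-.1,0,2.3],loss="soft_l1",f_scale=2);print(s.x,f(s.x).reshape(-1,2))
    M,o,R=mod(s.x)
    for c in P:
        im=cv2.imread(f"pics/{c}0.png");big=cv2.resize(im,None,fx=1,fy=1)
        E=[(0,y,0) for y in(.128,.14,-.128,-.14)]+[(.12,y,.053) for y in(.146,-.146)]+[tuple(R.T@(M["bar"]-o)+[0,y,0]) for y in(.146,-.146,.035,-.035)]+[(x,y,.04) for x in(0,.12) for y in(.134,-.134)]
        for e in E:
            u=pix(c,o+R@np.array(e))[0];cv2.circle(big,tuple(int(round(v*8)) for v in u),16,(255,0,0),-1,shift=3)
        for e in [(.051,y,.023) for y in(.08,-.08)]:
            u=pix(c,o+R@np.array(e))[0];cv2.circle(big,tuple(int(round(v*8)) for v in u),16,(255,255,0),-1,shift=3)
        u=pix(c,M["bay"])[0];x0,y0=int(u[0])-90,int(u[1])-90
        cr=cv2.resize(big[max(y0,0):y0+160,max(x0,0):x0+180],(400,356))
        try: out=np.hstack([out,cr])
        except NameError: out=cr
    cv2.imwrite("pics/fit0.png",out)
    print(read_state())
E
python3 fit.py
```

```text
tri [0.474  0.3119 0.01  ] [array([0.4713, 0.3093, 0.023 ]), array([0.4752, 0.3226, 0.023 ])]
tri [0.5342 0.3166 0.0197] [array([0.5357, 0.3159, 0.023 ]), array([0.5318, 0.3198, 0.023 ])]
hinge [ 0.5213 -0.0211  0.1376]
bar [ 0.5443 -0.0329  0.2132]
bay [ 0.5002 -0.0356  0.0738]
bed [ 0.4703 -0.0393  0.025 ]
[ 0.4678 -0.0422  0.1066  2.0991] [[  5.0843 -21.1523]
 [ -0.2832   0.2538]
 [  0.6948   1.5107]
 [  0.821    2.3995]
 [ -0.2023   2.6232]
 [ -0.2396   2.9337]
 [ -1.0485   2.045 ]
 [  0.0324   0.8881]]
{'time': 1.0, 'q': array([ 1.2671,  0.2639,  1.604 ,  0.    ,  1.2737, -0.0369]), 'joint_vel': array([ 0.0013, -0.0007,  0.0008, -0.0006,  0.0008,  0.0008]), 'joint_torque': array([  0.0001, -51.5077, -36.7734,  -0.0001,   0.0006,   0.    ]), 'tool_pos': array([0.1779, 0.6511, 0.3039]), 'tcp_rot': array([-0.4178, -3.1137, -0.0001]), 'wrist_force': array([-0.0805,  0.4097,  0.399 ]), 'torque': array([-0.0541, -0.025 ,  0.0322]), 'grip_force': 0.0, 'width': 1.002079505215957}
```

View pics/fit0.png

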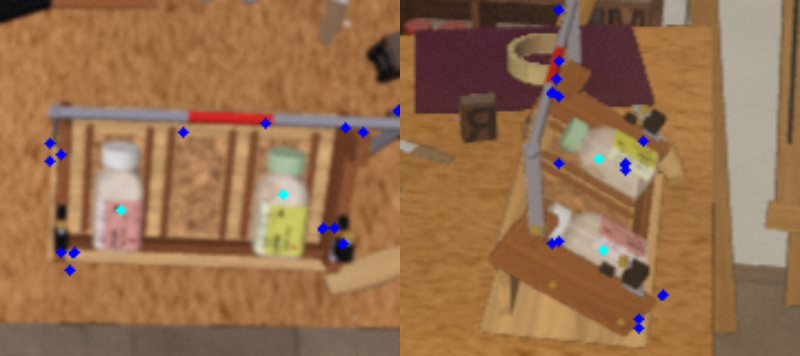

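```bash
cat > fit2.py <<'E'
from fit import *
def red(c):
    im=cv2.imread(f"pics/{c}0.png").astype(int);b,g,r=im[...,0],im[...,1],im[...,2]
    m=((r>150)&(g<70)&(b<70)).astype(np.uint8)
    u=pix(c,(.5443,-.0329,.2132))[0];z=np.zeros_like(m);z[max(0,int(u[1])-30):int(u[1])+30,int(u[0])-45:int(u[0])+45]=1
    yx=np.argwhere(m&z);p=yx[:,::-1].astype(float);mu=p.mean(0);d=np.linalg.svd(p-mu,full_matrices=False)[2][0];t=(p-mu)@d
    return mu+d*(t.min()-.3),mu+d*(t.max()+.3),len(p)
obs=[]  # cam, bed-frame pt or ('bar',y), pixel(col,row)
for c in P:
    a,b,n=red(c);print(c,a,b,n)
    if (a[0]-b[0])*(1 if c=="top" else 1)>0:a,b=b,a
    # top: smaller column = +y ; side: larger column/upper = -y
    if c=="side": 
        # +y is nearer camera -> lower row (larger)
        if a[1]<b[1]:a,b=b,a
    obs+=[(c,('b',.035),a),(c,('b',-.035),b)]
obs+=[("top",('b',.146),(300,190.3)),("top",(.12,0,.053),(373.8,204.2)),("side",(.12,0,.053),(282.8,147.8)),
("top",(.051,.08,.023),(329.5,228.6)),("side",(.051,.08,.023),(297.7,193.8)),("top",(.051,0,.023),(367.4,230.2)),("side",(.051,0,.023),(303.1,171.3)),("top",(0,0,0),(365.6,246.1)),("side",(0,0,0),(315.4,188.7))]
def f(p,full=True):
    M,o,R=mod(p);a=p[3];r=[]
    for c,k,v in obs:
        q=(.12-.08*np.cos(a),k[1],.053+.08*np.sin(a)) if k[0]=='b' else k
        r.append(pix(c,o+R@np.array(q))[0]-v)
    return np.concatenate(r)
s=least_squares(f,[.48,-.04,-.03,2.3],loss="soft_l1",f_scale=1.5);print(s.x);print(f(s.x).reshape(-1,2))
M,o,R=mod(s.x);print(M)
out=[]
for c in P:
    big=cv2.imread(f"pics/{c}0.png")
    E=[(0,y,z) for y in(.128,.14,-.128,-.14) for z in (0,.04)]+[tuple(R.T@(M["bar"]-o)+[0,y,0]) for y in(.146,-.146,.035,-.035)]+[(.12,y,.053) for y in(.146,-.146)]+[(x,0,0) for x in (0,.05,.1)]
    for e in E:
        u=pix(c,o+R@np.array(e))[0];cv2.circle(big,tuple(int(round(v*8)) for v in u),10,(255,0,0),-1,shift=3)
    u=pix(c,M["bay"])[0];x0,y0=int(u[0])-90,int(u[1])-90
    out.append(cv2.resize(big[max(y0,0):y0+160,x0:x0+180],(400,356)))
cv2.imwrite("pics/fit1.png",np.hstack(out))
E
python3 fit2.py
```

```text
top [362.7585 192.7372] [399.3729 194.4414] 167
side [283.3599 103.4983] [278.6379 119.501 ] 54
[ 0.4698 -0.0379 -0.033   2.1583]
[[ 0.2425  0.6556]
 [ 1.3389  0.4861]
 [-1.1241  4.9087]
 [-1.2138  4.7324]
 [ 3.6559  0.6775]
 [-0.15    1.019 ]
 [-1.0019  0.9463]
 [ 2.0211  0.5121]
 [-0.6211  0.6741]
 [ 0.8112  0.512 ]
 [-2.0121  1.9005]
 [-1.0716  1.4846]
 [-0.9473  1.9227]]
{'bed': array([ 0.4698, -0.0379,  0.02  ]), 'bay': array([ 0.5025, -0.039 ,  0.0654]), 'hinge': array([ 0.5472, -0.0405,  0.1259]), 'bar': array([ 0.5523, -0.0406,  0.2057])}
```

View pics/fit1.png

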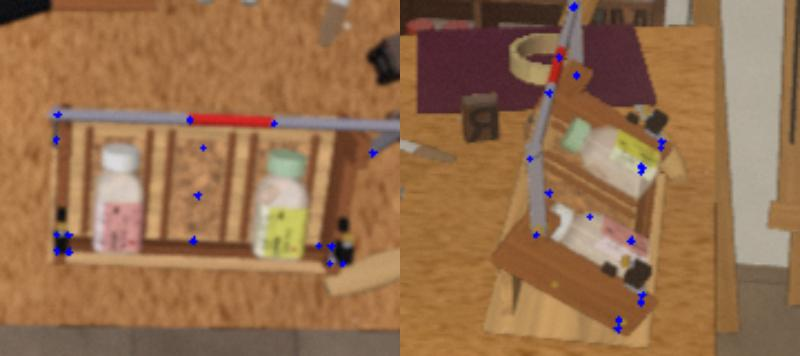

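```bash
cat > plan.py <<'E'
from h import *
def frame(approach,close):
    z=np.array(approach,float);z/=np.linalg.norm(z);y=np.array(close,float);y-=z*(y@z);y/=np.linalg.norm(y)
    return np.column_stack([np.cross(y,z),y,z])
def plan(p,R,n=None,grip=85,p0=None,R0=None):
    s=read_state();p0=s["tool_pos"] if p0 is None else p0;R0=Ro.from_rotvec(s["tcp_rot"]).as_matrix() if R0 is None else R0
    w=Ro.from_matrix(R0.T@R).as_rotvec();d=np.array(p)-p0
    m=max(np.linalg.norm(d)/.040,np.degrees(np.linalg.norm(w))/7.0);n=n or int(np.ceil(m))
    rows=[];Rc=R0
    for k in range(n):
        rows.append([list(map(float,np.round(w/n,4))),list(map(float,np.round(Rc.T@d/n*1000,2))),grip]);Rc=Rc@Ro.from_rotvec(w/n).as_matrix()
    print("n",n,"need",round(m,1),"dist",np.round(d*1000,1),"w",np.round(w,3))
    for i in range(0,n,5): print(rows[i:i+5])
E
sed -i 's/o=np.array(\[x,y,.02\])/o=np.array([x,y,p[4] if len(p)>4 else .02])/' fit.py
sed -i 's/\[.48,-.04,-.03,2.3\]/[.48,-.04,-.03,2.3,.02]/' fit2.py
python3 fit2.py
python3 - <<'E'
from plan import *
print(nose_length())
a=.1
plan((.45,.31,.25),frame((0,0,-1),(-np.sin(a),np.cos(a),0)))
E
```

```text
top [362.7585 192.7372] [399.3729 194.4414] 167
side [283.3599 103.4983] [278.6379 119.501 ] 54
[ 0.4687 -0.0338 -0.036   2.1496  0.03  ]
[[-0.9376  0.3278]
 [ 0.6651  0.2887]
 [-0.4445  1.5421]
 [-0.4304  1.3982]
 [ 1.6931  0.1452]
 [-1.0987  0.5861]
 [-0.6024 -1.9883]
 [ 0.5957  0.264 ]
 [-0.1997 -1.9164]
 [-0.2057  0.3906]
 [-1.4743 -0.7173]
 [-2.1289  1.5494]
 [-0.3175 -0.4743]]
{'bed': array([ 0.4687, -0.0338,  0.03  ]), 'bay': array([ 0.5013, -0.035 ,  0.0754]), 'hinge': array([ 0.5461, -0.0366,  0.1359]), 'bar': array([ 0.5505, -0.0368,  0.2158])}Traceback (most recent call last):
  File "<stdin>", line 2, in <module>
TypeError: 'float' object is not callable
```

Run:
```python
from plan import *
print(nose_length)
a=.1
plan((.45,.31,.25),frame((0,0,-1),(-np.sin(a),np.cos(a),0)))
```

```text
0.0726
n 11 need 11.0 dist [ 272.1 -341.1  -53.9] w [ 0.    -0.    -0.367]
[[[0.0, -0.0, -0.0333], [-32.03, -23.4, 4.9], 85], [[0.0, -0.0, -0.0333], [-31.23, -24.45, 4.9], 85], [[0.0, -0.0, -0.0333], [-30.4, -25.48, 4.9], 85], [[0.0, -0.0, -0.0333], [-29.54, -26.48, 4.9], 85], [[0.0, -0.0, -0.0333], [-28.64, -27.45, 4.9], 85]]
[[[0.0, -0.0, -0.0333], [-27.71, -28.39, 4.9], 85], [[0.0, -0.0, -0.0333], [-26.74, -29.3, 4.9], 85], [[0.0, -0.0, -0.0333], [-25.75, -30.17, 4.9], 85], [[0.0, -0.0, -0.0333], [-24.73, -31.01, 4.9], 85], [[0.0, -0.0, -0.0333], [-23.69, -31.82, 4.9], 85]]
[[[0.0, -0.0, -0.0333], [-22.61, -32.59, 4.9], 85]]
```

Emit:
step_arm([
  [[0, 0, -0.033], [-32, -23, 5], 85],
  [[0, 0, -0.033], [-31, -24, 5], 85],
  [[0, 0, -0.033], [-30, -25, 5], 85],
  [[0, 0, -0.033], [-30, -26, 5], 85],
  [[0, 0, -0.033], [-29, -27, 5], 85],
])

```text
time: 1.42
tool_pos: [0.3028, 0.4968, 0.2788]
tcp_rot: [0.156, 3.137, 0.001]
wrist_force: [0.7, -0.1, -0.7]
width: 0.995
grip_force: 0.0
```

Emit:
step_arm([
  [[0, 0, -0.033], [-28, -28, 5], 85],
  [[0, 0, -0.033], [-27, -29, 5], 85],
  [[0, 0, -0.033], [-26, -30, 5], 85],
  [[0, 0, -0.033], [-25, -31, 5], 85],
  [[0, 0, -0.033], [-24, -32, 5], 85],
])

```text
time: 1.83
tool_pos: [0.4278, 0.3419, 0.254]
tcp_rot: [-0.102, 3.139, 0.001]
wrist_force: [1.3, 0.1, 0.2]
width: 0.998
grip_force: 0.0
```

Emit:
step_arm([
  [[0, 0, -0.033], [-23, -33, 5], 85],
  [[0, 0, 0], [0, 0, 0], 85],
  [[0, 0, 0], [0, 0, 0], 85],
])

```text
time: 2.08
tool_pos: [0.453, 0.3101, 0.2486]
tcp_rot: [0.144, -3.138, 0.0]
wrist_force: [-0.5, -0.0, 0.9]
width: 0.998
grip_force: 0.0
```

Run:
```python
from plan import *
np.set_printoptions(precision=4,suppress=True)
s=read_state();print(s["tool_pos"],s["tcp_rot"],s["time"])
c=calibration("wrist");R=np.array(c["R"]);print("cam",-R.T@c["t"],R[2])
im=save("wrist","w1")
for q in["bottle_mid","bottle_cap","bottle"]:
    for d in tip_of("wrist",q)[:3]: print(q,np.round(d["at"],1),round(d["score"],2),onz("wrist",d["at"],.023))
cs=cut_out("wrist","bottle")
print([(c["score"],c["extent"]) for c in cs])
m=np.array(cs[0]["region"]).astype(np.uint8);r=cv2.minAreaRect(np.argwhere(m)[:,::-1].astype(np.float32));print(r,[onz("wrist",(p[1],p[0]),.03) for p in cv2.boxPoints(r)])
```

```text
[0.453  0.3101 0.2486] [ 0.1435 -3.1378  0.0002] 2.0833
cam [0.3707 0.3032 0.319 ] [ 0.3191  0.0302 -0.9472]
bottle_mid [213.8 283.1] 0.85 [0.4744 0.3172 0.023 ]
bottle_cap [259.1 283.6] 0.67 [0.5266 0.3236 0.023 ]
bottle [209.5 284.2] 0.6 [0.4692 0.3188 0.023 ]
[(0.96, [260.2, 162.8, 307.6, 266.8]), (0.44, [0.3, 152.3, 101.9, 354.0])]
((285.0, 214.5), (103.0, 48.0), 90.0) [array([0.4219, 0.2916, 0.03  ]), array([0.4174, 0.3375, 0.03  ]), array([0.5283, 0.3518, 0.03  ]), array([0.5334, 0.3002, 0.03  ])]
```

View pics/w1.png

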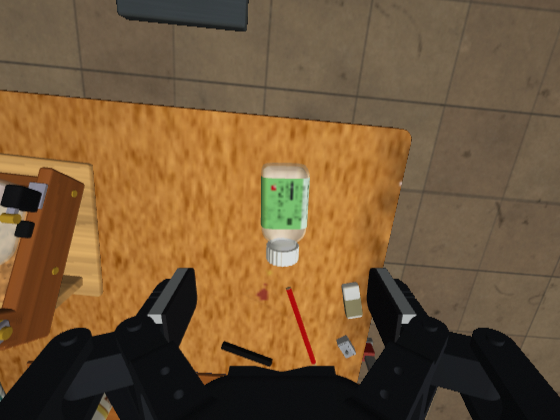

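Run:
```python
from plan import *
a=.11
plan((.4745,.318,.125),frame((0,0,-1),(-np.sin(a),np.cos(a),0)),5)
```

```text
n 5 need 3.2 dist [  23.3    4.8 -124.2] w [ 0.     0.    -0.012]
[[[0.0001, 0.0001, -0.0024], [-4.73, 0.48, 24.83], 85], [[0.0001, 0.0001, -0.0024], [-4.73, 0.47, 24.83], 85], [[0.0001, 0.0001, -0.0024], [-4.74, 0.47, 24.83], 85], [[0.0001, 0.0001, -0.0024], [-4.74, 0.46, 24.83], 85], [[0.0001, 0.0001, -0.0024], [-4.74, 0.45, 24.83], 85]]
```

Emit:
step_arm([
  [[0, 0, -0.002], [-4.7, 0.5, 25], 85],
  [[0, 0, -0.002], [-4.7, 0.5, 25], 85],
  [[0, 0, -0.002], [-4.7, 0.5, 25], 85],
  [[0, 0, -0.002], [-4.7, 0.5, 25], 85],
  [[0, 0, -0.002], [-4.7, 0.5, 24], 85],
])

```text
time: 2.75
tool_pos: [0.4743, 0.3183, 0.124]
tcp_rot: [-0.171, 3.137, 0.001]
wrist_force: [0.9, -0.5, 0.6]
width: 0.998
grip_force: 0.0
```

Emit:
step_arm([
  [[0, 0, 0], [0, 0, 14], 85],
  [[0, 0, 0], [0, 0, 14], 85],
  [[0, 0, 0], [0, 0, 9], 85],
  [[0, 0, 0], [0, 0, 0], 85],
  [[0, 0, 0], [0, 0, 0], 60],
])

```text
time: 3.17
tool_pos: [0.4744, 0.3175, 0.0877]
tcp_rot: [0.169, -3.136, 0.001]
wrist_force: [-0.6, -0.9, -0.7]
width: 0.879
grip_force: 0.0
```

Emit:
step_arm([
  [[0, 0, 0], [0, 0, 0], 56],
  [[0, 0, 0], [0, 0, 0], 40],
  [[0, 0, 0], [0, 0, 0], 40],
  [[0, 0, 0], [0, 0, 0], 40],
  [[0, 0, 0], [0, 0, 0], 40],
], grip_force=30)

```text
time: 3.58
tool_pos: [0.4759, 0.3173, 0.0895]
tcp_rot: [-0.166, 3.135, 0.002]
wrist_force: [-1.3, -0.6, 6.4]
width: 0.534
grip_force: 31.5
```

```bash
cat > tgt.py <<'E'
from plan import *
import sys
YAW=-.035;BED=np.array([.4687,-.0338,.028])
RB=Ro.from_euler('z',YAW).as_matrix()@Ro.from_euler('y',-np.pi/6).as_matrix()
F=frame(-RB[:,2],RB[:,1])
OFF=.0665
def tcp_for(bx,by,bz): return BED+RB@np.array([bx,by,bz+OFF])
E
python3 - <<'E'
from tgt import *
s=read_state();p=s["tool_pos"]+[0,0,.16]
print("to",tcp_for(.053,0,.023+.12))
plan(tcp_for(.053,0,.023+.12),F,grip=40,p0=p)
E
```

```text
to [ 0.40988539 -0.03174065  0.23593232]
n 9 need 8.9 dist [ -66.  -349.1  -13.6] w [ 0.038 -0.521  0.137]
[[[0.0042, -0.0578, 0.0153], [11.41, -37.79, 1.44], 40], [[0.0042, -0.0578, 0.0153], [10.9, -37.96, 0.96], 40], [[0.0042, -0.0578, 0.0153], [10.36, -38.12, 0.5], 40], [[0.0042, -0.0578, 0.0153], [9.79, -38.27, 0.08], 40], [[0.0042, -0.0578, 0.0153], [9.2, -38.42, -0.3], 40]]
[[[0.0042, -0.0578, 0.0153], [8.58, -38.55, -0.65], 40], [[0.0042, -0.0578, 0.0153], [7.95, -38.68, -0.97], 40], [[0.0042, -0.0578, 0.0153], [7.29, -38.81, -1.24], 40], [[0.0042, -0.0578, 0.0153], [6.62, -38.92, -1.48], 40]]
```

Emit:
step_arm([
  [[0, 0, 0], [0, 0, -10], 40],
  [[0, 0, 0], [0, 0, -35], 40],
  [[0, 0, 0], [0, 0, -40], 40],
  [[0, 0, 0], [0, 0, -40], 40],
  [[0, 0, 0], [0, 0, -35], 40],
])

```text
time: 4.0
tool_pos: [0.4748, 0.3167, 0.2505]
tcp_rot: [-0.166, 3.136, 0.001]
wrist_force: [1.0, -0.6, -1.7]
width: 0.536
grip_force: 31.7
```

Emit:
step_arm([
  [[0.004, -0.058, 0.015], [11.4, -37.8, 1.4], 40],
  [[0.004, -0.058, 0.015], [10.9, -38, 1], 40],
  [[0.004, -0.058, 0.015], [10.4, -38, 0.5], 40],
  [[0.004, -0.058, 0.015], [9.8, -38, 0], 40],
  [[0.004, -0.058, 0.015], [9.2, -38, 0], 40],
])

```text
time: 4.42
tool_pos: [0.4373, 0.1222, 0.2405]
tcp_rot: [-0.044, 2.848, -0.007]
wrist_force: [1.5, -1.6, -1.7]
width: 0.529
grip_force: 31.7
```

Emit:
step_arm([
  [[0.004, -0.058, 0.015], [8.6, -38.5, -0.6], 40],
  [[0.004, -0.058, 0.015], [8, -38.5, -1], 40],
  [[0.004, -0.058, 0.015], [7.3, -38.8, -1.2], 40],
  [[0.004, -0.058, 0.015], [6.6, -38.9, -1.5], 40],
  [[0, 0, 0], [0, 0, 0], 40],
])

```text
time: 4.83
tool_pos: [0.4065, -0.0351, 0.2327]
tcp_rot: [0.055, 2.623, -0.017]
wrist_force: [-0.6, -0.9, -2.0]
width: 0.533
grip_force: 31.7
```

Emit:
step_arm([
  [[0, 0, 0], [0, 0, 0], 40],
  [[0, 0, 0], [0, 0, 0], 40],
])

```text
time: 5.0
tool_pos: [0.4097, -0.029, 0.2346]
tcp_rot: [0.043, 2.623, -0.01]
wrist_force: [-0.3, 0.4, -1.6]
width: 0.537
grip_force: 31.7
```

Run:
```python
from plan import *
np.set_printoptions(precision=4,suppress=True)
ims=[]
for c in["wrist","top","side"]:
    im=save(c,c+"2");ims.append(im)
    for q in["bottle_mid","bottle_cap","bay_mid","rack_bed","bottle_in_1_mid","bottle_in_2_mid","keeper_hinge","keeper_bar"]:
        print(c,q,[(np.round(d["at"],1),round(d["score"],2)) for d in tip_of(c,q)[:3]])
s=read_state();print(s["tool_pos"],s["tcp_rot"],s["time"])
R=Ro.from_rotvec(s["tcp_rot"]).as_matrix();
print("bottle pred pix",[pix(c,s["tool_pos"]+R@[0,0,.0665])[0][::-1] for c in("wrist","top","side")])
cv2.imwrite("pics/c2.png",np.hstack([cv2.resize(ims[0],(440,330)),cv2.resize(ims[2][60:270,180:420],(360,330))])[:,:,::-1])
```

```text
wrist bottle_mid [(array([272.5, 281. ]), 0.93)]
wrist bottle_cap [(array([353.3, 282. ]), 0.88)]
wrist bay_mid []
wrist rack_bed [(array([142.5, 276.9]), 0.81)]
wrist bottle_in_1_mid [(array([204.5, 365.5]), 0.84)]
wrist bottle_in_2_mid [(array([200. , 187.1]), 0.85)]
wrist keeper_hinge []
wrist keeper_bar []
top bottle_mid [(array([257.8, 371.6]), 0.97)]
top bottle_cap [(array([227.1, 375.6]), 0.58)]
top bay_mid [(array([228.3, 364.1]), 0.67)]
top rack_bed [(array([247.8, 364.3]), 0.57)]
top bottle_in_1_mid [(array([231.3, 330.8]), 0.73), (array([229.2, 366.4]), 0.67)]
top bottle_in_2_mid [(array([232.5, 402. ]), 0.91)]
top keeper_hinge [(array([204.3, 373.7]), 0.84)]
top keeper_bar [(array([195.9, 377.9]), 0.55)]
side bottle_mid [(array([135.5, 332. ]), 0.84)]
side bottle_cap [(array([123.6, 308.8]), 0.97)]
side bay_mid [(array([172.9, 304.7]), 0.93)]
side rack_bed [(array([191.1, 315.5]), 0.71)]
side bottle_in_1_mid [(array([190.9, 298.6]), 0.69)]
side bottle_in_2_mid [(array([151.9, 308.1]), 0.57)]
side keeper_hinge [(array([146.1, 283.2]), 0.91), (array([118.5, 309.9]), 0.31)]
side keeper_bar [(array([114.5, 281. ]), 0.57)]
[ 0.4099 -0.0286  0.2344] [ 0.0403  2.623  -0.01  ] 6.35
bottle pred pix [array([275.4956, 279.9643]), array([254.0396, 374.3576]), array([134.231 , 331.0437])]
```

View pics/c2.png

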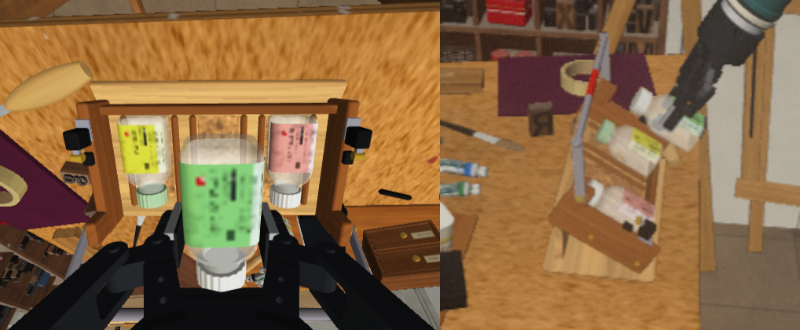

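```bash
cat > fit3.py <<'E'
from fit import *
B=lambda y:(.051,y,.023)
obs=[("top",(.12,0,.053),(204.2,373.8)),("side",(.12,0,.053),(147.8,282.8)),("side",(.12,0,.053),(146.1,283.2)),
("top",B(.08),(228.6,329.5)),("top",B(.08),(231.3,330.8)),("top",B(-.08),(232.5,402)),("side",B(.08),(193.8,297.7)),("side",B(.08),(190.9,298.6)),("side",B(-.08),(151.9,308.1)),
("top",B(0),(230.2,367.4)),("top",B(0),(228.3,364.1)),("side",B(0),(172,304)),("top",(0,0,0),(247,365)),("side",(0,0,0),(190,315.5)),
("wrist",B(.08),(204.5,365.5)),("wrist",B(-.08),(200,187.1)),("wrist",(0,0,0),(142.5,276.9))]
obs+=[o for o in obs if o[0]=="wrist"]
bars=[("top",.035,(192.7,362.8)),("top",-.035,(194.4,399.4)),("side",.035,(119.5,278.6)),("side",-.035,(103.5,283.4))]
def f(p):
    M,o,R=mod(p);a=p[3]
    r=[pix(c,o+R@np.array(k))[0]-np.array(v)[::-1] for c,k,v in obs]
    r+=[pix(c,o+R@np.array((.12-.08*np.cos(a),k,.053+.08*np.sin(a))))[0]-np.array(v)[::-1] for c,k,v in bars]
    return np.concatenate(r)
s=least_squares(f,[.47,-.035,-.035,2.15,.025],loss="soft_l1",f_scale=1.5)
r=f(s.x).reshape(-1,2);print(s.x)
J=s.jac;print("sd",np.sqrt(np.diag(np.linalg.inv(J.T@J)))*1.5)
for q,e in zip(obs+bars,r):print(q[0],q[1],e)
st=read_state();R=Ro.from_rotvec(st["tcp_rot"]).as_matrix()
g=[("wrist",(272.5,281)),("top",(257.8,371.6)),("side",(135.5,332))];h=[("wrist",(353.3,282)),("top",(227.1,375.6)),("side",(123.6,308.8))]
print("mid",R.T@(tri(g)-st["tool_pos"]),"cap",R.T@(tri(h)-st["tool_pos"]))
E
python3 fit3.py
```

```text
[ 0.4678 -0.0331 -0.0562  2.167   0.027 ]
sd [0.0009 0.0007 0.0111 0.024  0.0011]
top (0.12, 0, 0.053) [-0.9635  1.3595]
side (0.12, 0, 0.053) [-0.1301 -0.9676]
side (0.12, 0, 0.053) [-0.5301  0.7324]
top (0.051, 0.08, 0.023) [0.4715 0.1571]
top (0.051, 0.08, 0.023) [-0.8285 -2.5429]
top (0.051, -0.08, 0.023) [2.1146 1.1865]
side (0.051, 0.08, 0.023) [-0.5557 -0.7961]
side (0.051, 0.08, 0.023) [-1.4557  2.1039]
side (0.051, -0.08, 0.023) [-1.7394  0.7215]
top (0.051, 0, 0.023) [-0.4788  1.0137]
top (0.051, 0, 0.023) [2.8212 2.9137]
side (0.051, 0, 0.023) [-2.0047 -0.2516]
top (0, 0, 0) [-2.0712  1.1771]
side (0, 0, 0) [-0.1045 -0.49  ]
wrist (0.051, 0.08, 0.023) [0.3106 0.0301]
wrist (0.051, -0.08, 0.023) [-1.4812  1.5011]
wrist (0, 0, 0) [ 0.3504 -0.7078]
wrist (0.051, 0.08, 0.023) [0.3106 0.0301]
wrist (0.051, -0.08, 0.023) [-1.4812  1.5011]
wrist (0, 0, 0) [ 0.3504 -0.7078]
top 0.035 [-0.7125  0.1706]
top -0.035 [0.7332 0.8716]
side 0.035 [-0.9048  2.6238]
side -0.035 [-0.3033  2.5195]
mid [0.0041 0.0029 0.0648] cap [-0.0531  0.0019  0.0702]
```

Run:
```python
from h import *
im=cv2.imread("pics/wrist2.png",0)
lsd=cv2.createLineSegmentDetector()
L=lsd.detect(im)[0][:,0]
for l in L:
    d=l[2:]-l[:2];n=np.hypot(*d)
    if n<55: continue
    if not(90<min(l[0],l[2]) and max(l[0],l[2])<470 and max(l[1],l[3])<300): continue
    for z in (.04,):
        a,b=onz("wrist",(l[1],l[0]),z),onz("wrist",(l[3],l[2]),z);v=b-a
        print(np.round(l,1),"deg",round(np.degrees(np.arctan2(v[1],v[0])),2))
im=cv2.imread("pics/top0.png",0);L=lsd.detect(im)[0][:,0]
for l in L:
    n=np.hypot(*(l[2:]-l[:2]))
    if n>25 and 295<l[0]<445 and 180<l[1]<270 and abs(l[2]-l[0])>20:
        a,b=onz("top",(l[1],l[0]),.05),onz("top",(l[3],l[2]),.05);v=b-a;print("top",np.round(l,1),round(np.degrees(np.arctan2(v[1],v[0])),2))
```

```text
[400.7 271.9 418.  143.1] deg -168.92
[325.9 204.4 328.5 145.5] deg -177.14
[130.6 131.8 414.4 129.9] deg 88.67
[137.1 146.7 156.9 274.4] deg -14.67
[340.9 213.1 344.  156.9] deg -175.41
[444.2 128.1 422.4 265.9] deg 13.23
[231.2 224.3 233.1 299.3] deg -7.9
[225.6 145.5 230.5 223.3] deg -6.64
[306.9 144.7 248.1 145.2] deg -91.23
[218.2 146.8 159.4 148.3] deg -89.94
[429.4 104.  356.9 104.4] deg -91.34
[355.6 104.2 113.1 106.9] deg -91.06
[428.1 133.6 125.6 135.7] deg -91.31
[115.6 101.8 186.9 101.8] deg 88.33
[349.5 158.1 345.9 215.6] deg 5.12
[134.5 267.1 121.5 193. ] deg 163.07
[230.6  18.8 379.4  13.1] deg 90.19
[220.1 151.8 227.3 254.3] deg -7.16
[366.9 114.1 241.9 115.3] deg -91.16
[235.6 121.2 385.6 121.4] deg 88.15
top [341.8 246.8 386.9 248.6] -91.59
top [393.2 255.2 335.7 253.1] 88.64
top [419.4 198.1 356.9 195.7] 88.29
top [298.1 192.5 359.4 193.2] -90.1
top [309.4 257.3 421.9 261.7] -91.5
top [426.9 191.5 401.9 191.1] 89.73
top [353.2 190.2 328.1 187.9] 85.12
```

```bash
sed -i 's/^    return np.concatenate(r)/    for rc,yy in ((( 145.5,225.6),-.0465),((223.3,230.5),-.0465),((145.5,328.5),.0465),((204.4,325.9),.0465)):\n        w,d=ray("wrist",rc);w=R.T@(w-o);d=R.T@d;q=w+d*(.004-w[2])\/d[2];r.append(np.array([(q[1]-yy)*1100,0]))\n    r.append(np.array([(p[2]+.023)*500,0]))\n    return np.concatenate(r)/' fit3.py
sed -i 's/(obs+bars,r)/(obs+bars+[("s",0)]*5,r)/' fit3.py
sed -i 's/d\*(.004-w\[2\])\/d\[2\]/d*(.004-w[2])\/d[2]/' fit3.py
python3 fit3.py | grep -v -e "^top" -e "^side"
```

```text
[ 0.4681 -0.0338 -0.0253  2.159   0.0275]
sd [0.0009 0.0005 0.004  0.0233 0.0012]
wrist (0.051, 0.08, 0.023) [ 1.2948 -1.1356]
wrist (0.051, -0.08, 0.023) [-0.4907  4.1054]
wrist (0, 0, 0) [-0.4002 -0.0248]
wrist (0.051, 0.08, 0.023) [ 1.2948 -1.1356]
wrist (0.051, -0.08, 0.023) [-0.4907  4.1054]
wrist (0, 0, 0) [-0.4002 -0.0248]
s 0 [0.9877 0.    ]
s 0 [1.0633 0.    ]
s 0 [0.1758 0.    ]
s 0 [0.1613 0.    ]
s 0 [-1.1647  0.    ]
mid [0.0041 0.0029 0.0648] cap [-0.0531  0.0019  0.0702]
```

```bash
sed -i 's/^YAW=.*/YAW=-.024;BED=np.array([.4681,-.0336,.0275])/;s/^OFF=.*/OFF=.0655/;s/RB@np.array(\[bx,by/RB@np.array([bx+.003,by/' tgt.py
python3 - <<'E'
from tgt import *
s=read_state();print(RB.T@(s["tool_pos"]-BED))
plan(tcp_for(.054,0,.023+.02),F,8,grip=40)
E
```

```text
[0.05297195 0.00365218 0.2082716 ]
n 8 need 2.5 dist [ 53.3  -4.9 -84.4] w [-0.003 -0.005 -0.006]
[[[-0.0004, -0.0007, -0.0007], [-0.57, -0.42, 12.47], 40], [[-0.0004, -0.0007, -0.0007], [-0.56, -0.42, 12.47], 40], [[-0.0004, -0.0007, -0.0007], [-0.56, -0.43, 12.47], 40], [[-0.0004, -0.0007, -0.0007], [-0.55, -0.43, 12.47], 40], [[-0.0004, -0.0007, -0.0007], [-0.54, -0.44, 12.47], 40]]
[[[-0.0004, -0.0007, -0.0007], [-0.53, -0.44, 12.47], 40], [[-0.0004, -0.0007, -0.0007], [-0.52, -0.45, 12.47], 40], [[-0.0004, -0.0007, -0.0007], [-0.51, -0.45, 12.47], 40]]
```

Emit:
step_arm([
  [[0, -0.001, -0.001], [-0.5, -0.4, 12.5], 40],
  [[0, -0.001, -0.001], [-0.5, -0.4, 12.5], 40],
  [[0, -0.001, -0.001], [-0.5, -0.4, 12.5], 40],
  [[0, -0.001, -0.001], [-0.5, -0.5, 12.5], 40],
  [[0, -0.001, -0.001], [-0.6, -0.5, 12.5], 40],
])

```text
time: 6.77
tool_pos: [0.4436, -0.0318, 0.181]
tcp_rot: [0.033, 2.618, -0.012]
wrist_force: [-0.4, -0.2, -2.5]
width: 0.536
grip_force: 31.7
```

Emit:
step_arm([
  [[0, 0, -0.001], [-0.5, -0.4, 12.5], 40],
  [[0, 0, 0], [-0.5, -0.4, 12.5], 40],
  [[0, 0, 0], [-0.5, -0.4, 12.5], 40],
  [[0, 0, 0], [0, 0, 0], 40],
  [[0, 0, 0], [0, 0, 0], 40],
])

```text
time: 7.18
tool_pos: [0.4628, -0.0334, 0.149]
tcp_rot: [0.032, 2.62, -0.012]
wrist_force: [0.2, -0.4, -1.7]
width: 0.533
grip_force: 31.7
```

Run:
```python
from tgt import *
np.set_printoptions(precision=4,suppress=True)
im=save("wrist","w3")
for q in["bottle_mid","bottle_cap","bottle_in_1_mid","rack_bed"]:
        print(q,[(np.round(d["at"],1),round(d["score"],2)) for d in tip_of("wrist",q)[:3]])
s=read_state();print(s["time"],s["wrist_force"],RB.T@(s["tool_pos"]-BED)-[.003,0,.0655], Ro.from_matrix(F.T@Ro.from_rotvec(s["tcp_rot"]).as_matrix()).as_rotvec())
print([pix("wrist",BED+RB@np.array(e))[0] for e in((.051,.08,.023),(.051,-.08,.023),(0,.0465,.004),(0,-.0465,.004),(0,.0255,.004),(0,-.0255,.004),(.054,0,.043))])
```

```text
bottle_mid [(array([273. , 280.6]), 0.57)]
bottle_cap [(array([350.5, 281.7]), 0.72)]
bottle_in_1_mid [(array([251.7, 417.3]), 0.6)]
rack_bed [(array([154.4, 278.3]), 0.6)]
7.4333 [ 0.0226  0.4883 -1.5856] [ 0.0545 -0.0001  0.0434] [ 0.003  -0.0012 -0.0003]
[array([421.0442, 247.4207]), array([140.4324, 247.0875]), array([361.5899, 152.4065]), array([199.9435, 152.302 ]), array([325.063 , 152.3829]), array([236.4183, 152.3256]), array([280.4564, 269.8748])]
```

View pics/w3.png

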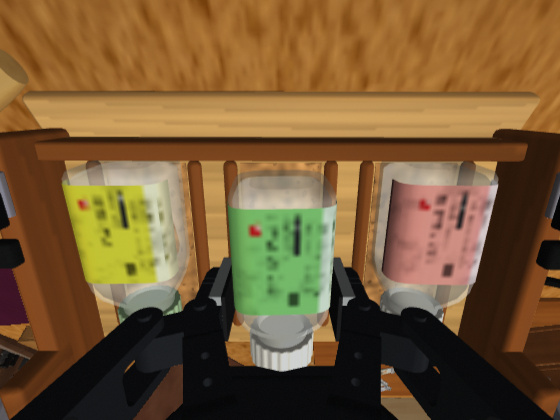

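Emit:
step_arm([
  [[0, 0, 0], [0, 0, 4], 40],
  [[0, 0, 0], [0, 0, 4], 40],
  [[0, 0, 0], [0, 0, 4], 40],
  [[0, 0, 0], [0, 0, 2], 40],
  [[0, 0, 0], [0, 0, 0], 40],
])

```text
time: 7.85
tool_pos: [0.47, -0.0336, 0.1367]
tcp_rot: [0.032, 2.62, -0.012]
wrist_force: [-0.3, -0.5, -2.4]
width: 0.536
grip_force: 31.7
```

Emit:
step_arm([
  [[0, 0, 0], [0, 0, 1], 40],
  [[0, 0, 0], [0, 0, 1], 40],
  [[0, 0, 0], [0, 0, 0], 40],
])

```text
time: 8.1
tool_pos: [0.4712, -0.0337, 0.1357]
tcp_rot: [0.032, 2.618, -0.012]
wrist_force: [-0.1, 0.9, -1.9]
width: 0.532
grip_force: 31.7
```

Emit:
step_arm([
  [[0, 0, 0], [0, 0, 1], 40],
  [[0, 0, 0], [0, 0, 1], 40],
  [[0, 0, 0], [0, 0, 0], 40],
])

```text
time: 8.35
tool_pos: [0.4722, -0.0338, 0.134]
tcp_rot: [0.032, 2.618, -0.012]
wrist_force: [-0.7, -0.3, -1.1]
width: 0.529
grip_force: 31.7
```

Emit:
step_arm([
  [[0, 0, 0], [0, 0, 1], 40],
  [[0, 0, 0], [0, 0, 1], 40],
  [[0, 0, 0], [0, 0, 0], 40],
])

```text
time: 8.6
tool_pos: [0.4726, -0.0339, 0.1336]
tcp_rot: [0.031, 2.619, -0.012]
wrist_force: [-24.8, -1.1, 25.9]
width: 0.534
grip_force: 34.5
```

Emit:
step_arm([
  [[0, 0, 0], [0, 0, 1], 40],
  [[0, 0, 0], [0, 0, 0], 40],
  [[0, 0, 0], [0, 0, 0], 40],
])

```text
time: 8.85
tool_pos: [0.4731, -0.0339, 0.1332]
tcp_rot: [0.031, 2.618, -0.012]
wrist_force: [-30.1, -1.5, 33.1]
width: 0.534
grip_force: 35.9
```

Emit:
step_arm([
  [[0, 0, 0], [0, 0, 1], 40],
  [[0, 0, 0], [0, 0, 0], 40],
  [[0, 0, 0], [0, 0, 0], 40],
])

```text
time: 9.1
tool_pos: [0.4739, -0.034, 0.1327]
tcp_rot: [0.031, 2.617, -0.012]
wrist_force: [-32.9, -1.5, 35.7]
width: 0.528
grip_force: 36.6
```

Emit:
step_arm([
  [[0, 0, 0], [0, 0, -1], 40],
  [[0, 0, 0], [0, 0, -1], 40],
  [[0, 0, 0], [0, 0, -0.5], 40],
  [[0, 0, 0], [0, 0, 0], 40],
])

```text
time: 9.43
tool_pos: [0.473, -0.0338, 0.1329]
tcp_rot: [0.032, 2.618, -0.012]
wrist_force: [0.4, -0.6, -1.5]
width: 0.536
grip_force: 31.1
```

Run:
```python
from tgt import *
np.set_printoptions(precision=4,suppress=True)
ims=[save("wrist","w4"),save("side","s4")]
for c in("wrist","side"):
  for q in["bottle_mid","bottle_cap","bottle_in_1_mid","rack_bed"]:
        print(c,q,[(np.round(d["at"],1),round(d["score"],2)) for d in tip_of(c,q)[:3]])
  print([pix(c,BED+RB@np.array(e))[0][::-1] for e in((.054,0,.023),(.105,0,.023))])
s=read_state();print(s["time"],s["wrist_force"],RB.T@(s["tool_pos"]-BED)-[.003,0,.0655])
cv2.imwrite("pics/c4.png",np.hstack([cv2.resize(ims[0],(440,330)),cv2.resize(ims[1][110:240,240:382],(360,330),interpolation=cv2.INTER_CUBIC)])[:,:,::-1])
```

```text
wrist bottle_mid [(array([274. , 281.1]), 0.88)]
wrist bottle_cap [(array([352.8, 282.1]), 0.87)]
wrist bottle_in_1_mid [(array([266. , 435.5]), 0.81)]
wrist rack_bed [(array([158.5, 279.5]), 0.9)]
[array([271.5887, 280.3991]), array([351.1422, 280.469 ])]
side bottle_mid [(array([173. , 300.3]), 0.7)]
side bottle_cap [(array([157.9, 280. ]), 0.82), (array([173.2, 300.6]), 0.49)]
side bottle_in_1_mid [(array([194.4, 298.9]), 0.85)]
side rack_bed [(array([188. , 317.8]), 0.74)]
[array([171.0332, 300.6883]), array([159.9105, 281.272 ])]
9.9333 [-0.19   -0.4138 -0.9492] [ 0.0538 -0.0001  0.0232]
```

View pics/c4.png

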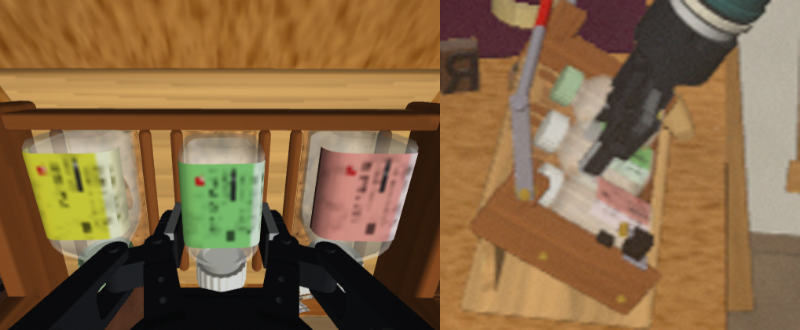

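Emit:
step_arm([
  [[0, 0, 0], [1, 0, 0], 40],
  [[0, 0, 0], [1, 0, 0], 40],
  [[0, 0, 0], [0, 0, 0], 40],
  [[0, 0, 0], [0, 0, 0], 48],
  [[0, 0, 0], [0, 0, 0], 52],
])

```text
time: 10.35
tool_pos: [0.4715, -0.0338, 0.1321]
tcp_rot: [0.032, 2.617, -0.012]
wrist_force: [0.6, -0.8, 0.3]
width: 0.611
grip_force: 0.0
```

Emit:
step_arm([
  [[0, 0, 0], [0, 0, 0], 58],
  [[0, 0, 0], [0, 0, 0], 58],
  [[0, 0, 0], [0, 0, 0], 58],
  [[0, 0, 0], [0, 0, 0], 58],
  [[0, 0, 0], [0, 0, 0], 58],
])

```text
time: 10.77
tool_pos: [0.4713, -0.0337, 0.1318]
tcp_rot: [0.032, 2.618, -0.012]
wrist_force: [0.6, -0.6, 0.2]
width: 0.68
grip_force: 0.0
```

Emit:
step_arm([
  [[0, 0, 0], [0, 0, -5], 58],
  [[0, 0, 0], [0, 0, -12], 58],
  [[0, 0, 0], [0, 0, -20], 58],
  [[0, 0, 0], [0, 0, -20], 58],
  [[0, 0, 0], [0, 0, -20], 58],
])

```text
time: 11.18
tool_pos: [0.4319, -0.0326, 0.199]
tcp_rot: [0.032, 2.619, -0.012]
wrist_force: [0.9, -0.3, 0.2]
width: 0.679
grip_force: 0.0
```

Emit:
step_arm([
  [[0, 0, 0], [0, 0, -20], 58],
  [[0, 0, 0], [0, 0, 0], 58],
  [[0, 0, 0], [0, 0, 0], 58],
])

```text
time: 11.43
tool_pos: [0.4233, -0.0325, 0.2175]
tcp_rot: [0.032, 2.614, -0.013]
wrist_force: [-0.3, -0.2, -0.4]
width: 0.673
grip_force: 0.0
```

Run:
```python
from tgt import *
np.set_printoptions(precision=4,suppress=True)
ims=[save("wrist","w5"),save("side","s5"),save("top","t5")]
for c in("wrist","side","top"):
  for q in["bottle_mid","bottle_cap","bottle_in_1_mid","bottle_in_2_mid","keeper_bar"]:
        print(c,q,[(np.round(d["at"],1),round(d["score"],2)) for d in tip_of(c,q)[:3]])
  print([pix(c,BED+RB@np.array(e))[0][::-1] for e in((.051,0,.023),(.102,0,.023),(.051,.08,.023),(.051,-.08,.023))])
s=read_state();print(s["time"],s["q"],s["tool_pos"],RB.T@(s["tool_pos"]-BED))
cv2.imwrite("pics/c5.png",np.hstack([cv2.resize(ims[0],(440,330)),cv2.resize(ims[1][90:220,240:382],(360,330),interpolation=cv2.INTER_CUBIC)])[:,:,::-1])
```

```text
wrist bottle_mid [(array([206.2, 283.7]), 0.77)]
wrist bottle_cap [(array([262.9, 281.7]), 0.59)]
wrist bottle_in_1_mid [(array([205.9, 377.5]), 0.98)]
wrist bottle_in_2_mid [(array([202.3, 181.5]), 0.9)]
wrist keeper_bar []
[array([210.335 , 280.5182]), array([266.0391, 280.5654]), array([210.3934, 378.9842]), array([210.2767, 182.1358])]
side bottle_mid [(array([172.9, 300.3]), 0.94), (array([179.2, 295.7]), 0.47), (array([158.4, 283. ]), 0.4)]
side bottle_cap [(array([160.8, 284. ]), 0.91)]
side bottle_in_1_mid [(array([192.4, 299.9]), 0.64), (array([180.6, 295.5]), 0.37)]
side bottle_in_2_mid [(array([150.3, 309.5]), 0.83)]
side keeper_bar [(array([113.2, 280.8]), 0.92)]
[array([171.6804, 301.8182]), array([160.571 , 282.4252]), array([193.0631, 298.158 ]), array([152.4498, 305.11  ])]
top bottle_mid [(array([233.3, 365.5]), 0.86), (array([206.4, 370.9]), 0.56)]
top bottle_cap [(array([206.4, 370.2]), 0.66)]
top bottle_in_1_mid [(array([233.2, 366.9]), 0.72), (array([228.8, 328.4]), 0.7)]
top bottle_in_2_mid [(array([232. , 405.6]), 0.72)]
top keeper_bar [(array([193.5, 380.3]), 0.67), (array([226.6, 362.2]), 0.36)]
[array([231.0051, 366.7059]), array([208.7869, 368.8296]), array([229.7203, 329.6977]), array([232.297 , 403.9188])]
12.3333 [-0.1856 -0.4365  2.4852  0.1422  0.5794 -1.8304] [ 0.4228 -0.0323  0.2159] [0.0549 0.0002 0.1858]
```

View pics/c5.png

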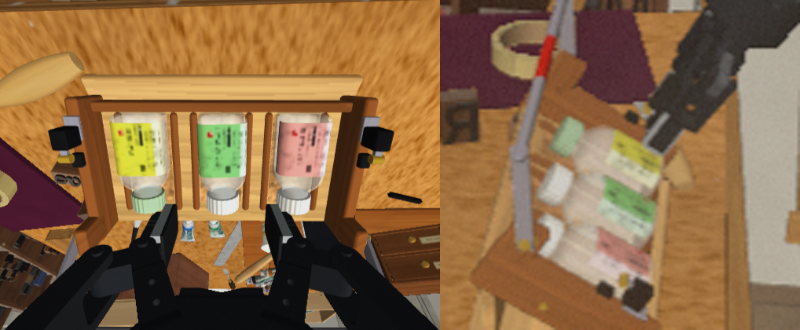

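Run:
```python
from tgt import *
W=lambda x,z:BED+RB@np.array([x,0,z])
plan(W(.06,.228),F,3,grip=0)
plan(W(.2,.228),F,6,grip=0,p0=W(.06,.228),R0=F)
```

```text
n 3 need 1.1 dist [-16.7   0.2  39.1] w [-0.003 -0.     0.   ]
[[[-0.0009, -0.0001, 0.0], [-1.68, -0.11, -14.06], 0], [[-0.0009, -0.0001, 0.0], [-1.69, -0.09, -14.06], 0], [[-0.0009, -0.0001, 0.0], [-1.69, -0.08, -14.06], 0]]
n 6 need 3.5 dist [121.2  -2.9  70. ] w [0. 0. 0.]
[[[0.0, 0.0, 0.0], [-23.33, 0.0, -0.0], 0], [[0.0, 0.0, 0.0], [-23.33, 0.0, -0.0], 0], [[0.0, 0.0, 0.0], [-23.33, 0.0, -0.0], 0], [[0.0, 0.0, 0.0], [-23.33, 0.0, -0.0], 0], [[0.0, 0.0, 0.0], [-23.33, 0.0, -0.0], 0]]
[[[0.0, 0.0, 0.0], [-23.33, 0.0, -0.0], 0]]
```

Emit:
step_arm([
  [[0, 0, 0], [-2, 0, -14], 0],
  [[0, 0, 0], [-2, 0, -14], 0],
  [[0, 0, 0], [-2, 0, -14], 0],
  [[0, 0, 0], [0, 0, 0], 0],
  [[0, 0, 0], [0, 0, 0], 0],
])

```text
time: 12.75
tool_pos: [0.4075, -0.0319, 0.2562]
tcp_rot: [0.032, 2.616, -0.013]
wrist_force: [1.8, 0.0, 0.5]
width: 0.004
grip_force: 0.0
```

Emit:
step_arm([
  [[0, 0, 0], [0, 0, 0], 0],
  [[0, 0, 0], [0, 0, 0], 0],
  [[0, 0, 0], [0, 0, 0], 0],
])

```text
time: 13.0
tool_pos: [0.4066, -0.0317, 0.254]
tcp_rot: [0.032, 2.62, -0.012]
wrist_force: [-0.6, 0.5, -0.7]
width: -0.003
grip_force: 0.0
```

Run:
```python
from tgt import *
import workcell
s=read_state();print(workcell.nose_length,s["width"],s["time"],s["q"],RB.T@(s["tool_pos"]-BED))
```

```text
0.0726 -0.0032520114972621186 13.0 [-0.19448349 -0.53160776  2.46210109  0.12772561  0.69981137 -1.81687423] [0.05993238 0.00041903 0.2268974 ]
```

Emit:
step_arm([
  [[0, 0, 0], [-25, 0, -2], 0],
  [[0, 0, 0], [-25, 0, -2], 0],
  [[0, 0, 0], [-25, 0, -2], 0],
  [[0, 0, 0], [-25, 0, 0], 0],
  [[0, 0, 0], [-25, 0, 0], 0],
])

```text
time: 13.42
tool_pos: [0.5132, -0.0342, 0.3224]
tcp_rot: [0.032, 2.62, -0.012]
wrist_force: [0.4, -0.5, 0.3]
width: -0.002
grip_force: 0.0
```

Emit:
step_arm([
  [[0, 0, 0], [-15, 0, 0], 0],
  [[0, 0, 0], [0, 0, 0], 0],
  [[0, 0, 0], [0, 0, 0], 0],
])

```text
time: 13.67
tool_pos: [0.5254, -0.0345, 0.3295]
tcp_rot: [0.032, 2.62, -0.012]
wrist_force: [0.0, -0.5, 0.3]
width: 0.001
grip_force: 0.0
```

Run:
```python
from tgt import *
s=read_state();print(s["time"],s["q"],s["wrist_force"],RB.T@(s["tool_pos"]-BED))
im=[save("side","s6"),save("wrist","w6")]
c=im[0][40:200,220:400]
cv2.imwrite("pics/c6.png",np.hstack([cv2.resize(c,(400,356),interpolation=cv2.INTER_CUBIC),cv2.resize(im[1],(400,356))])[:,:,::-1])
```

```text
13.6667 [-0.14248491 -0.29774107  2.17697409  0.08328178  0.74548465 -1.73520553] [ 0.04655947 -0.52609252  0.28567058] [0.20064777 0.00043803 0.23288828]
```

View pics/c6.png

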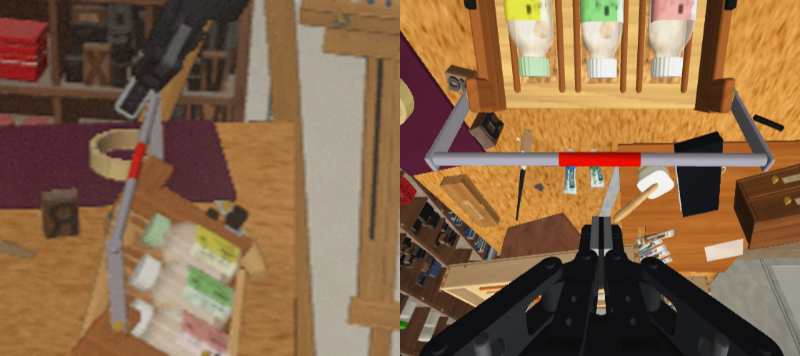

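```bash
cat > bar.py <<'E'
from tgt import *
from scipy.optimize import minimize_scalar
def bar(cam,im=None):
    im=read_camera(cam).astype(int) if im is None else im;m=(im[...,0]>140)&(im[...,1]<70)&(im[...,2]<70)
    n,l,st,ce=cv2.connectedComponentsWithStats(m.astype(np.uint8));out=[]
    for i in np.argsort(-st[1:,4])[:2]+1:
        u=ce[i];f=lambda a:np.hypot(*(pix(cam,BED+RB@np.array([.12-.08*np.cos(a),0,.053+.08*np.sin(a)]))[0]-u))
        g=np.linspace(0,2.6,261);k=g[np.argmin([f(a) for a in g])]
        out.append((st[i,4],np.round(u,1),round(k,2),round(f(k),1)))
    return out
E
python3 - <<'E'
from bar import *
print(bar("wrist"),bar("side"),bar("top"),sep="\n")
s=read_state();print(s["q"])
E
```

```text
[(np.int32(1723), array([279., 189.]), np.float64(2.16), np.float64(0.9)), (np.int32(18), array([ 15.2, 225. ]), np.float64(2.6), np.float64(265.3))]
[(np.int32(228), array([224.1,  53.5]), np.float64(2.6), np.float64(75.4)), (np.int32(226), array([210.3, 322.3]), np.float64(0.0), np.float64(188.0))]
[(np.int32(84), array([200.7, 179.8]), np.float64(2.6), np.float64(178.1)), (np.int32(4), array([221.2, 196. ]), np.float64(0.0), np.float64(153.9))]
[-0.14281919 -0.30056126  2.17987755  0.08324268  0.74535825 -1.7351484 ]
```

Emit:
step_arm([
  [[0, 0, 0], [0, 0, 20], 0],
  [[0, 0, 0], [0, 0, 20], 0],
  [[0, 0, 0], [0, 0, 16], 0],
  [[0, 0, 0], [0, 0, 0], 0],
  [[0, 0, 0], [12, 0, 0], 0],
])

```text
time: 14.33
tool_pos: [0.5436, -0.0353, 0.2763]
tcp_rot: [0.032, 2.617, -0.012]
wrist_force: [0.5, 0.1, 0.2]
width: -0.002
grip_force: 0.0
```

Emit:
step_arm([
  [[0, 0, 0], [8, 0, -1], 0],
  [[0, 0, 0], [9, 0, -4], 0],
  [[0, 0, 0], [9, 0, -4], 0],
  [[0, 0, 0], [12, 0, -3], 0],
  [[0, 0, 0], [12, 0, -1], 0],
])

```text
time: 14.75
tool_pos: [0.4923, -0.034, 0.2632]
tcp_rot: [0.032, 2.616, -0.013]
wrist_force: [0.5, -0.3, 1.2]
width: 0.003
grip_force: 0.4
```

Run:
```python
from bar import *
print(bar("wrist")[0]);s=read_state();print(s["wrist_force"],RB.T@(s["tool_pos"]-BED),s["q"])
```

```text
(np.int32(2794), array([278.5, 257.6]), np.float64(1.57), np.float64(0.8))
[-1.49898595  0.98513739 -0.52286938] [0.13505545 0.0004486  0.19100289] [-0.15433184 -0.31801427  2.32213836  0.10665783  0.62307777 -1.77102306]
```

Pushing well; continue along the arc.

Emit:
step_arm([
  [[0, 0, 0], [11, 0, 0.5], 0],
  [[0, 0, 0], [11.5, 0, 2], 0],
  [[0, 0, 0], [11, 0, 4], 0],
  [[0, 0, 0], [10.5, 0, 5.5], 0],
  [[0, 0, 0], [6.5, 0, 4.5], 0],
])

```text
time: 15.22
tool_pos: [0.4557, -0.033, 0.2203]
tcp_rot: [0.032, 2.621, -0.012]
wrist_force: [0.3, -0.2, -0.9]
width: 0.001
grip_force: 0.1
```

Emit:
step_arm([
  [[0, 0, 0], [6, 0, 5.5], 0],
  [[0, 0, 0], [5.5, 0, 6], 0],
  [[0, 0, 0], [3, 0, 4.5], 0],
  [[0, 0, 0], [0, 0, 0], 0],
])

```text
time: 15.55
tool_pos: [0.4521, -0.033, 0.1996]
tcp_rot: [0.033, 2.621, -0.012]
wrist_force: [0.7, -0.1, 0.2]
width: 0.003
grip_force: 0.0
```

Run:
```python
from bar import *
print(bar("wrist")[0]);s=read_state();print(s["wrist_force"],RB.T@(s["tool_pos"]-BED),s["q"])
```

```text
(np.int32(2620), array([278.5, 259.8]), np.float64(0.67), np.float64(1.4))
[0.35223711 0.92839564 0.29164703] [0.0730729  0.00018883 0.15752337] [-0.17040682 -0.33004346  2.45088849  0.14467576  0.50813536 -1.82453442]
```

Emit:
step_arm([
  [[0, 0, 0], [-7, 0, 0], 0],
  [[0, 0, 0], [-1, 0, -15], 0],
  [[0, 0, 0], [0, 0, -17], 0],
  [[0, 0, 0], [0, 0, -17], 0],
  [[0, 0, 0], [14, 0, 0], 0],
])

```text
time: 16.02
tool_pos: [0.4274, -0.033, 0.248]
tcp_rot: [0.032, 2.607, -0.015]
wrist_force: [0.4, -0.7, 0.6]
width: 0.0
grip_force: 0.0
```

Emit:
step_arm([
  [[0, 0, 0], [15, 0, 0], 0],
  [[0, 0, 0], [0, 0, 10], 0],
  [[0, 0, 0], [1, 0, 7], 0],
  [[0, 0, 0], [2, 0, 7], 0],
  [[0, 0, 0], [1, 0, 7], 0],
])

```text
time: 16.43
tool_pos: [0.4231, -0.0324, 0.2047]
tcp_rot: [0.032, 2.617, -0.012]
wrist_force: [-1.8, -0.0, -0.3]
width: -0.004
grip_force: 0.6
```

Run:
```python
from bar import *
print(bar("wrist")[0]);s=read_state();print(s["wrist_force"],RB.T@(s["tool_pos"]-BED),s["q"])
```

```text
(np.int32(560), array([234.2, 273.9]), np.float64(0.59), np.float64(45.7))
[-1.13873645  0.178697   -1.14686727] [0.04825739 0.00023465 0.17480778] [-0.18563404 -0.4164438   2.49893055  0.14960341  0.54811534 -1.8392975 ]
```

Emit:
step_arm([
  [[0, 0, 0], [2, 0, 7], 0],
  [[0, 0, 0], [1, 0, 7], 0],
  [[0, 0, 0], [1, 0, 7], 0],
  [[0, 0, 0], [1, 0, 5], 0],
  [[0, 0, 0], [0, 0, 0], 0],
])

```text
time: 16.9
tool_pos: [0.4305, -0.0325, 0.1779]
tcp_rot: [0.032, 2.621, -0.011]
wrist_force: [-0.3, 0.6, 0.6]
width: 0.001
grip_force: 0.0
```

Run:
```python
from bar import *
print(bar("wrist")[:2]);s=read_state();print(s["wrist_force"],RB.T@(s["tool_pos"]-BED),s["q"])
```

```text
[(np.int32(639), array([237.2, 266.2]), np.float64(0.27), np.float64(42.8)), (np.int32(529), array([324.3, 266.7]), np.float64(0.26), np.float64(44.3))]
[ 0.02135246 -0.27222041 -0.36160899] [0.04309218 0.00018843 0.14953889] [-0.18134054 -0.351235    2.51046957  0.16710072  0.47166077 -1.85656358]
```

Emit:
step_arm([
  [[0, 0, 0], [0, 0, 3], 0],
  [[0, 0, 0], [0, 0, 3], 0],
  [[0, 0, 0], [0, 0, 3], 0],
  [[0, 0, 0], [0, 0, 3], 0],
  [[0, 0, 0], [0, 0, 0], 0],
])

```text
time: 17.37
tool_pos: [0.4368, -0.0328, 0.1692]
tcp_rot: [0.032, 2.619, -0.012]
wrist_force: [0.7, -0.7, 0.2]
width: -0.003
grip_force: 0.0
```

Emit:
step_arm([
  [[0, 0, 0], [0, 0, 2], 0],
  [[0, 0, 0], [0, 0, 2], 0],
  [[0, 0, 0], [0, 0, 0], 0],
])

```text
time: 17.62
tool_pos: [0.4389, -0.0329, 0.1655]
tcp_rot: [0.032, 2.618, -0.012]
wrist_force: [-0.3, -0.6, -0.3]
width: -0.001
grip_force: 0.0
```

Emit:
step_arm([
  [[0, 0, 0], [0, 0, 1.5], 0],
  [[0, 0, 0], [0, 0, 1.5], 0],
  [[0, 0, 0], [0, 0, 0], 0],
])

```text
time: 17.87
tool_pos: [0.4408, -0.0329, 0.1632]
tcp_rot: [0.032, 2.618, -0.012]
wrist_force: [0.2, -0.4, -0.2]
width: -0.002
grip_force: 0.0
```

Run:
```python
from bar import *
print(bar("wrist")[:2]);s=read_state();print(s["wrist_force"],RB.T@(s["tool_pos"]-BED),s["q"])
```

```text
[(np.int32(732), array([239.5, 261. ]), np.float64(0.05), np.float64(40.9)), (np.int32(619), array([321.7, 261.7]), np.float64(0.05), np.float64(41.4))]
[-0.06070482  0.32818286 -0.18626451] [4.40860696e-02 3.43532898e-05 1.31174549e-01] [-0.17662188 -0.29528164  2.50827065  0.182207    0.4158572  -1.87029205]
```

Emit:
step_arm([
  [[0, 0, 0], [0, 0, 1], 0],
  [[0, 0, 0], [0, 0, 1], 0],
  [[0, 0, 0], [0, 0, 0], 0],
])

```text
time: 18.17
tool_pos: [0.4414, -0.0329, 0.1624]
tcp_rot: [0.031, 2.619, -0.012]
wrist_force: [-18.7, 0.0, 20.0]
width: 0.002
grip_force: 13.3
```

Emit:
step_arm([
  [[0, 0, 0], [0, 0, 1], 0],
  [[0, 0, 0], [0, 0, 0], 0],
])

```text
time: 18.33
tool_pos: [0.4417, -0.0329, 0.1621]
tcp_rot: [0.031, 2.619, -0.012]
wrist_force: [-29.6, -0.9, 31.8]
width: -0.0
grip_force: 20.7
```

Emit:
step_arm([
  [[0, 0, 0], [0, 0, -5], 0],
  [[0, 0, 0], [0, 0, -15], 0],
  [[0, 0, 0], [0, 0, -30], 0],
  [[0, 0, 0], [0, 0, -30], 0],
  [[0, 0, 0], [0, 0, -15], 0],
])

```text
time: 18.75
tool_pos: [0.3945, -0.0316, 0.2458]
tcp_rot: [0.032, 2.614, -0.013]
wrist_force: [1.1, -0.0, -0.1]
width: -0.002
grip_force: 0.0
```

Emit:
step_arm([
  [[0, 0, 0], [0, 0, 0], 0],
  [[0, 0, 0], [0, 0, 0], 0],
  [[0, 0, 0], [0, 0, 0], 0],
])

```text
time: 19.0
tool_pos: [0.3943, -0.0315, 0.2418]
tcp_rot: [0.032, 2.619, -0.012]
wrist_force: [-0.9, -0.4, -0.1]
width: -0.001
grip_force: 0.0
```

Run:
```python
from bar import *
np.set_printoptions(precision=4,suppress=True)
for c in("wrist","side","top"):
  print(c,bar(c))
  for q in["bottle_mid","bottle_cap","bottle_in_1_mid","bottle_in_2_mid","keeper_bar"]:
        print(q,[(np.round(d["at"],1),round(d["score"],2)) for d in tip_of(c,q)[:2]])
  print([pix(c,BED+RB@np.array(e))[0][::-1] for e in((.051,0,.023),(.102,0,.023),(.051,.08,.023),(.051,-.08,.023),(.04,0,.053))])
s=read_state();print(s["wrist_force"],s["time"])
```

```text
wrist [(np.int32(879), array([279.9, 208.5]), np.float64(0.01), np.float64(0.5)), (np.int32(53), array([556.2, 244.3]), np.float64(0.56), np.float64(276.1))]
bottle_mid [(array([208.1, 283.2]), 0.6)]
bottle_cap [(array([256.2, 279.9]), 0.76), (array([151.7, 281.5]), 0.56)]
bottle_in_1_mid [(array([208.8, 362.1]), 0.63)]
bottle_in_2_mid [(array([200.7, 197.8]), 0.75)]
keeper_bar [(array([207.5, 279.1]), 0.97)]
[array([208.7779, 280.5341]), array([257.3643, 280.575 ]), array([208.8231, 365.5176]), array([208.7326, 195.6077]), array([207.6881, 280.378 ])]
side [(np.int32(236), array([224.4,  53.6]), np.float64(2.6), np.float64(75.2)), (np.int32(235), array([210. , 322.4]), np.float64(0.0), np.float64(188.2))]
bottle_mid [(array([173.1, 299.5]), 0.62)]
bottle_cap [(array([159.8, 279.8]), 0.8), (array([171.8, 301.9]), 0.33)]
bottle_in_1_mid [(array([161.5, 282.9]), 0.43)]
bottle_in_2_mid [(array([152.2, 309.2]), 0.75)]
keeper_bar [(array([165.2, 311.1]), 0.78)]
[array([171.6804, 301.8182]), array([160.571 , 282.4252]), array([193.0631, 298.158 ]), array([152.4498, 305.11  ]), array([164.9748, 313.212 ])]
top [(np.int32(118), array([369.8, 240.6]), np.float64(0.0), np.float64(1.6)), (np.int32(90), array([200.8, 180. ]), np.float64(2.6), np.float64(178.0))]
bottle_mid [(array([232.3, 365.6]), 0.83)]
bottle_cap [(array([206.7, 369. ]), 0.83)]
bottle_in_1_mid [(array([229.7, 328.2]), 0.87)]
bottle_in_2_mid [(array([233.2, 404.5]), 0.82)]
keeper_bar [(array([239.7, 368.3]), 0.58), (array([232.5, 367.7]), 0.47)]
[array([231.0051, 366.7059]), array([208.7869, 368.8296]), array([229.7203, 329.6977]), array([232.297 , 403.9188]), array([241.2545, 368.3785])]
[ 0.5533 -0.1355  0.3397] 19.9
```

Everything agrees: the keeper is at about 0 and the bottles are in place.

```bash
python3 -c "
from workcell import *
print(finish_job())"
```

```text
the job is handed in; nothing more can be done
None
```

The green-labelled bottle lies released in the middle bay with its cap uphill. The keeper is down against its stop and reads about 0.01 rad, and the other two bottles show no visible shift; I handed the job in at about 20 s, and no verdict came back.

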